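# Take the spirit level out of the shuttered tool case

## Robot

A 6-joint arm with a two-finger parallel gripper is mounted at the origin on the work surface. World frame = base frame: x ahead of the robot, y to its left, z up, the work surface at z = 0. Lengths are in m, angles in rad, forces in N, time in s.
With the tool pointing down it reaches from about 0.325 to 1 m from the base axis. Payload 5.1 kg.
Tool frame: the origin (TCP) lies midway between the tips of the shut fingers; the grasp point (between the pads) lies 19 mm behind it; y points along the fingers, z is the direction in which the jaws open and shut, and the axes are right-handed (so a half turn about y gives the same grasp; the last joint's range is limited). The gripper opens to 85 mm and grips with 20 to 120 N. Pads are 22 mm wide; open, the fingers measure 114 mm over their backs; the gripper's body (76 mm by 85 mm) begins 54 mm behind the grasp point. The pads swing forward as they close: fully open they stand 13 mm farther back than shut.
Start: joints at [1.209, 0.124, 1.65, -0, 1.367, -0.083], TCP at [0.179, 0.625, 0.231] pointing down, gripper open.
Joint ranges: [-2.61, 2.61], [-1.02, 2.33], [0.03, 2.71], [-1.35, 4.49], [0.32, 2.68], [-2.91, 2.91]. Speed limits (rad/s): [2.57, 2.57, 3.14, 3.14, 3.14, 3.14].

## Interface

Orientations are given as a rotation vector (axis times angle).
In Python, from station import env gives the robot as it stands. The module is installed in compiled form; this text tells all that it offers.
- The arm moves only by the shell command python3 -m creep 'ROWS' [FORCE]. ROWS is JSON, a list of rows, each a list of 7 numbers: the shift along the tool's x, y, z in mm, then the turn, a rotation vector about the tool's x, y, z in degrees, then the finger opening in mm, from 0 to 85.4. A call has exactly 10 rows; each row shifts and turns the commanded pose from where the row before left it, along the tool's axes as they then stand; what a row does not reach is not made up. A row lasts 1/8 s, in which the tool goes at most 62.5 mm and 10.7 degrees, less where a joint would pass 70% of its speed; a pose out of reach is approached as far as the arm can. A call with a gripper value outside its range is refused whole. The fingers move at their own pace and stop on an object; FORCE is the grip in N (left out, the last holds). Time passes only in rows, so rows that do not move let the fingers close, or fill a call up. It gives the time, the measured TCP pose, the force and the opening at its end, in the units of the state.
- env.state(): the state, without advancing time (a new reading comes with each control period).
- env.capture(name): name is "scene" or "top" or "wrist"; returns the picture (384x512x3 uint8, red, green, blue); there is no depth.
- env.camera_params(name): a dict with "fx", "fy", "cx", "cy" (pixels), "rvec" (rotation vector, rad) and "tvec" (3), from world to camera coordinates, as OpenCV has them. Camera axes: x right, y down, z forward; pixel columns grow to the right and rows downward; lengths in m; the calibration is good to about 2 mm. A picture is of the moment at which its call begins: read the wrist's pose just before it. camera_params takes no time and is no camera call; for the wrist camera it gives the pose at the moment of the call.
- env.hand_in(): hands the job in, once; it reports no verdict.
Trained networks look in the newest picture that a camera, given by its name, has taken for a name from the list of things; names that differ only in an ending like _2 or _b are one class to them, and where a whole thing is asked for, a point or a joint stands for the part that bears it (a point fixed in the world has none). Each returns a list of dicts, best first, with "conf" (0 to 1); they miss things now and then, are a little off and sometimes report something else, mostly with a low value. They report only what shows in the picture. A call takes as long as a camera call.
- env.spot_in(name, camera): "at" ([x, y, z] in m, in world coordinates, good to about 4 mm: the middle of the surface that is visible of it).
The state is a dict: "time_s": time; "joint_positions": joint angles; "qd": joint speeds; "joint_torque": joint torques, N m; "tool_pos": TCP position; "ee_rot": TCP orientation; "ft_force": force on the tool from outside, world axes, zero at the start; "moment": the same for the moment, N m; "opening": finger opening in m.
Only numpy, scipy, OpenCV 4.12 (cv2) and the standard library are available. Lean on these libraries where they do the work, as an engineer would, in place of code of your own. Each camera call takes 0.05 s, during which the arm holds its last target. There are 200 camera calls.

## Task

Press the blue release plunger on the tool case down to its stop, so that the shutter draws back, then take the yellow spirit level out through the opening: it is longer than the opening, so tip it and bring one end out first. Finish while holding the level in the gripper, horizontal and still, over the opening and about a hand's breadth above the case. Leave the other tools where they lie.

Things in the scene. Friction and masses are not known exactly. Their poses are not given: they have to be found in the camera images.
- case: Black tool case with red end covers, fixed, outside 152 (x) by 352 (y) by 65 high. Origin: centre of its underside, on the table; y along its length, z up. Inside: floor 6 above the table, 140 wide (x -70 to 70), 340 long (y -170 to 170). Red covers 6 thick, tops 65 above the table, roof over both ends (y -170 to -95 and 95 to 170). The -y cover is bare; the +y one carries the plunger.
- opening (a point): Centre of the case's open mouth between the covers, level with their tops, 65 above the case's origin. The mouth is 140 wide (x) by 190 long (y -95 to 95) with the shutter drawn back.
- shutter (a joint): Aluminium shutter plate under the +y cover, 136 by 70 by 4 thick (54 to 58 above the table), m. 0: shut, it covers the mouth from y = 25 to 95 (case frame); 0.070: fully drawn back to +y under the cover. The plunger drives it (4.67 times the plunger's travel).
- release: Spring plunger with a blue round head, diameter 30, 10 thick, on the +y cover at x = -35, y = 135 in the case frame; pressed down along the case's -z, travel 15. Origin 65 above the table when up; the head is 20 to 30 above it. A friction brake outdoes its spring: about 4 N starts it, 6 N takes it to the stop, and it stays down wherever it is let go, keeping the shutter drawn back.
- release_top (a point): Centre of the top face of the plunger's head: 95 above the table when up, 80 when at its stop.
- level: Yellow spirit level with black end caps and green vials, lying on its side on the case floor, both ends under the covers: 40 wide (x), 240 long (y), 24 high (z), 0.15 to 0.31 kg, balanced about its middle. Origin: centre of its underside; z up, y along the case's y within 0.1 rad. To be gripped across its 40 width from above, through the mouth.
- level_end_a (a point): Middle of the level's -y end face (120 from its centre, 12 above its underside).
- level_end_b (a point): Middle of the level's +y end face (120 from its centre, 12 above its underside).
- hammer: Bystander: hammer, lying on the grey tool mat left of the case; origin under its middle.
- screwdriver: Bystander: screwdriver with green handle on the mat; origin under its middle.
- wrench: Bystander: steel wrench on the mat; origin under its middle.
- tape: Bystander: orange tape roll, diameter 64, 19 high, on the mat; origin centre of its underside.
- spray_can: Bystander: spray can, diameter 54, 150 high, standing right of the case; origin centre of its underside.
- bit_box: Bystander: orange divided box of fixings, 90 by 130 by 40 high, right of the case; origin centre of its underside.

How it is judged:
By the outcome, as a careful person would: the job done as asked, in the order asked, and still so for the second after the job is handed in, while the arm keeps its last pose, push and grip.
It also fails if it takes over 51 s, if anything falls off the work surface, if the arm or the gripper's body presses on something with over 40 N, if the wrist force passes 120 N, or if a joint passes its speed limit or range.

## Working session

There is one attempt and no reset: what is moved stays moved. The work goes in short steps, Python scripts to look and compute and a shell command to move; the robot and the scene stay as the last step left them, time stands still between calls to the robot, and variables do not carry over. Pictures are saved under pics/ and viewed, about 8 in all and at most 12, crops included, and the job is handed in when it is done.

```bash
mkdir -p pics; cat > h.py <<'E'
import numpy as np, cv2
from scipy.spatial.transform import Rotation as R
from station import env
def cam(n):
    p=env.camera_params(n); K=np.array([[p['fx'],0,p['cx']],[0,p['fy'],p['cy']],[0,0,1.]])
    return K,np.array(p['rvec'],float),np.array(p['tvec'],float)
def proj(n,P,c=None):
    K,r,t=c or cam(n); return cv2.projectPoints(np.atleast_2d(np.array(P,float)),r,t,K,None)[0][:,0]
def ray(n,uv,z,c=None):
    K,r,t=c or cam(n); M=R.from_rotvec(r).as_matrix(); o=-M.T@t
    d=M.T@np.linalg.inv(K)@np.array([uv[0],uv[1],1.]); return o+d*(z-o[2])/d[2]
def save(n,f):
    c=cam(n); im=env.capture(n); cv2.imwrite('pics/'+f+'.png',im[:,:,::-1]); return im,c
def st():
    s=env.state(); M=R.from_rotvec(s['ee_rot']).as_matrix()
    print('t',s['time_s'],'tcp',np.round(s['tool_pos'],4),'\nM',np.round(M,3).tolist(),'F',np.round(s['ft_force'],1),'op',s['opening'],'q',np.round(s['joint_positions'],2)); return s,M
E
python3 - <<'E'
from h import *
st()
for n in ['top','scene']:
    im,c=save(n,n+'0')
    for k in ['case','release','release_top','level','level_end_a','opening','spray_can','hammer','bit_box']:
        print(n,k,[(np.round(d['at'],3).tolist(),round(d['conf'],2)) for d in env.spot_in(k,n)[:3]])
E
python3 -c "
import cv2,numpy as np
a=cv2.imread('pics/top0.png');b=cv2.imread('pics/scene0.png')
cv2.imwrite('pics/b0.png',cv2.resize(np.hstack([a,b]),(800,300)))"
```

```text
t 0.0 tcp [0.1787 0.6243 0.23  ] 
M [[0.961, -0.001, 0.275], [-0.275, -0.002, 0.961], [-0.0, -1.0, -0.002]] F [-0.6  0.7 -0.1] op 0.08556091625531272 q [ 1.21  0.12  1.65  0.    1.37 -0.08]
top case [([0.595, 0.024, 0.063], 0.68)]
top release [([0.604, 0.15, 0.094], 0.58)]
top release_top [([0.577, -0.023, 0.028], 0.63)]
top level [([0.578, -0.021, 0.027], 0.81), ([0.435, 0.442, 0.025], 0.31)]
top level_end_a [([0.577, -0.022, 0.029], 0.89)]
top opening [([0.598, 0.022, 0.066], 0.59)]
top spray_can [([0.411, -0.402, 0.14], 0.59), ([0.607, 0.151, 0.095], 0.22)]
top hammer [([0.526, 0.521, 0.031], 0.62)]
top bit_box [([0.608, -0.419, 0.029], 0.94)]
scene case [([0.606, 0.056, 0.065], 0.85)]
scene release []
scene release_top [([0.611, 0.152, 0.094], 0.42)]
scene level [([0.577, -0.045, 0.034], 0.88)]
scene level_end_a [([0.575, -0.046, 0.028], 0.78)]
scene opening [([0.61, 0.058, 0.063], 0.91)]
scene spray_can [([0.421, -0.4, 0.095], 0.89)]
scene hammer [([0.541, 0.522, 0.028], 0.69)]
scene bit_box [([0.616, -0.415, 0.026], 0.66)]
```

View pics/top0.png

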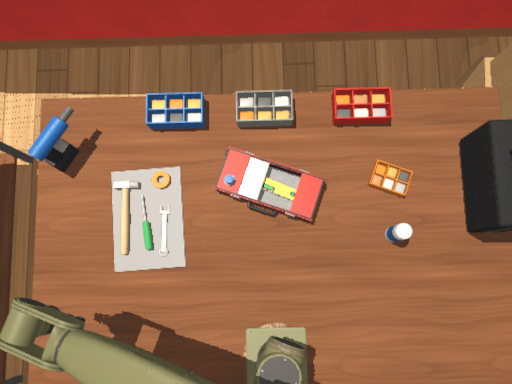

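View pics/scene0.png

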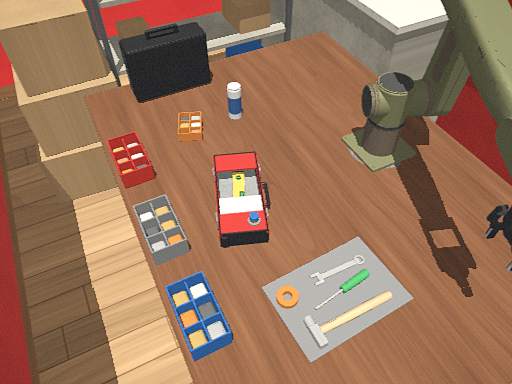

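The top view shows the case centred near pixel (270,185), turned about -0.35 rad, with the plunger at (229,180), matching the networks' (0.606, 0.151, 0.094). The scene view agrees: the shutter is shut over the +y side and the level lies inside. I'll go over towards the case and refine with the wrist camera.

```bash
python3 -m creep '[[48,0,-30,0,0,0,0],[48,0,-30,0,0,0,0],[48,0,-30,0,0,0,0],[48,0,-30,0,0,0,0],[48,0,-30,0,0,0,0],[48,0,-30,0,0,0,0],[48,0,-30,0,0,0,0],[48,0,-30,0,0,0,0],[48,-20,-30,0,2,0,0],[40,-20,-30,0,2,0,0]]'
python3 - <<'E'
from h import *
st()
im,c=save('wrist','w0')
for k in ['release_top','level','case','opening']:
    print(k,[(np.round(d['at'],3).tolist(),round(d['conf'],2)) for d in env.spot_in(k,'wrist')[:3]])
# case fit from top picture red
im,c=save('top','t1')
hsv=cv2.cvtColor(cv2.imread('pics/top0.png'),cv2.COLOR_BGR2HSV)
m=(((hsv[...,0]<6)|(hsv[...,0]>174))&(hsv[...,1]>170)&(hsv[...,2]>90)).astype(np.uint8); m[:140]=0;m[225:]=0;m[:,:205]=0;m[:,335:]=0
P=np.array([ray('top',(u,v),.065)[:2] for v,u in np.argwhere(m)],np.float32)
print(len(P),cv2.minAreaRect(P))
E
```

```text
time_s: 2.25
tool_pos: [0.5498, 0.2038, 0.2716]
ee_rot: [-1.553, 0.275, -0.275]
ft_force: [0.9, 0.2, 0.4]
opening: 0.0
t 2.25 tcp [0.5498 0.2038 0.2716] 
M [[0.939, -0.0, 0.343], [-0.343, -0.0, 0.939], [-0.0, -1.0, -0.0]] F [0.9 0.2 0.4] op 1.7034830418153346e-05 q [ 0.26 -0.04  1.75  0.    1.43 -0.96]
release_top [([0.602, 0.143, 0.094], 0.96)]
level [([0.567, -0.038, 0.031], 0.63)]
case [([0.578, 0.02, 0.055], 0.91)]
opening [([0.582, 0.02, 0.056], 0.65)]
34 ((0.5667035579681396, -0.049108847975730896), (0.22024938464164734, 0.14739112555980682), 69.98548889160156)
```

View pics/w0.png

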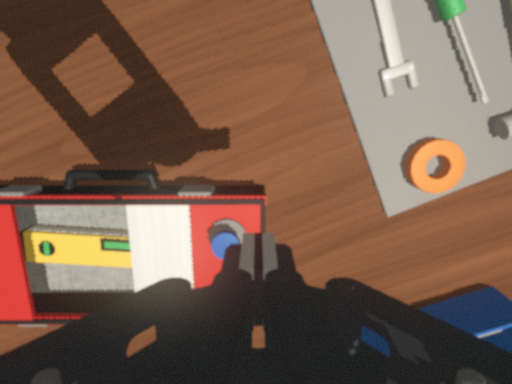

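The wrist view shows the case axis nearly horizontal in the picture: +y end at column 266, the cover's inner edge at 191, the -y cover's inner edge near 20, the blue head at about (226,243), and the level at (25–130, 228–268).

```bash
python3 - <<'E'
from h import *
im=cv2.imread('pics/w0.png');hsv=cv2.cvtColor(im,cv2.COLOR_BGR2HSV)
red=((hsv[...,0]<6)|(hsv[...,0]>174))&(hsv[...,1]>170)&(hsv[...,2]>120)
c=cam('wrist')
print('rowtops',[(u,np.flatnonzero(red[180:230,u])[:1]+180) for u in (10,30,80,170,200,220,240,260)])
print('right end',[(v,np.flatnonzero(red[v,150:290])[[0,-1]]+150) for v in (210,215,220,265,270)])
print('left cover',[(v,np.flatnonzero(red[v,:60])[-1]) for v in (215,230,260,300)])
b=(hsv[...,0]>100)&(hsv[...,0]<125)&(hsv[...,1]>120)&(hsv[...,2]>120);b[:200]=0;b[280:]=0;b[:,:190]=0;b[:,260:]=0
v,u=np.nonzero(b);print('blue',u.min(),u.max(),v.min(),v.max())
for uv in [(226,243),(266,199),(10,199),(191,215),(20,230)]:
    print(uv,[np.round(ray('wrist',uv,z,c),4).tolist() for z in (.095,.065)])
y=(hsv[...,0]>20)&(hsv[...,0]<35)&(hsv[...,1]>120)&(hsv[...,2]>120);y[:200]=0;y[300:]=0;y[:,170:]=0
v,u=np.nonzero(y);r=cv2.minAreaRect(np.c_[u,v].astype(np.float32));print(r,[np.round(ray('wrist',p,.03,c),4).tolist() for p in cv2.boxPoints(r)])
E
```

```text
rowtops [(10, array([198])), (30, array([195])), (80, array([195])), (170, array([], dtype=int64)), (200, array([], dtype=int64)), (220, array([], dtype=int64)), (240, array([195])), (260, array([195]))]Traceback (most recent call last):
  File "<stdin>", line 6, in <module>
IndexError: index 0 is out of bounds for axis 0 with size 0
```

```bash
python3 - <<'E'
from h import *
im=cv2.imread('pics/w0.png').astype(int);hsv=cv2.cvtColor(im.astype(np.uint8),cv2.COLOR_BGR2HSV)
red=(im[...,2]>110)&(im[...,1]<70)&(im[...,0]<70)
c=cam('wrist')
f=lambda m,o=0:(np.flatnonzero(m)[[0,-1]]+o).tolist() if m.any() else None
print('rowtops',[(u,f(red[180:230,u],180)) for u in (10,60,120,160,200,220,240,260)])
print('right end',[(v,f(red[v,150:290],150)) for v in (207,212,217,265,275)])
print('left cover',[(v,f(red[v,:60])) for v in (212,230,260,300)])
b=(hsv[...,0]>100)&(hsv[...,0]<125)&(hsv[...,1]>120)&(hsv[...,2]>120);b[:200]=0;b[280:]=0;b[:,:190]=0;b[:,260:]=0
v,u=np.nonzero(b);print('blue',u.min(),u.max(),v.min(),v.max())
for uv in [(226,244),(266,197),(10,197),(191,215),(20,230)]:
    print(uv,[np.round(ray('wrist',uv,z,c),4).tolist() for z in (.095,.065)])
y=(hsv[...,0]>18)&(hsv[...,0]<35)&(hsv[...,1]>120)&(hsv[...,2]>120);y[:200]=0;y[300:]=0;y[:,170:]=0
v,u=np.nonzero(y);r=cv2.minAreaRect(np.c_[u,v].astype(np.float32));print(r,[np.round(ray('wrist',p,.03,c),4).tolist() for p in cv2.boxPoints(r)])
E
```

```text
rowtops [(10, [198, 229]), (60, [195, 199]), (120, [195, 197]), (160, [195, 195]), (200, None), (220, [195, 199]), (240, [195, 198]), (260, [184, 199])]
right end [(207, None), (212, None), (217, None), (265, [222, 222]), (275, [216, 216])]
left cover [(212, [0, 15]), (230, [0, 19]), (260, [0, 24]), (300, [0, 32])]
blue 215 234 236 256
(226, 244) [[0.6035, 0.1523, 0.095], [0.6145, 0.1451, 0.065]]
(266, 197) [[0.5713, 0.2061, 0.095], [0.5793, 0.2039, 0.065]]
(10, 197) [[0.4875, -0.0252, 0.095], [0.4876, -0.0492, 0.065]]
(191, 215) [[0.5635, 0.1313, 0.095], [0.5708, 0.1221, 0.065]]
(20, 230) [[0.5205, -0.0333, 0.095], [0.5237, -0.0581, 0.065]]
((76.9949951171875, 249.073974609375), (108.05093383789062, 31.45530891418457), 3.865461587905884) [[0.5638, -0.1052, 0.03], [0.5288, -0.0822, 0.03], [0.5808, 0.0343, 0.03], [0.6173, 0.0142, 0.03]]
```

Case found: centre (0.591, 0.0125), yaw -0.348. It puts the plunger at (0.604, 0.151), which agrees with the blue blob. Going above it.

```bash
python3 -m creep '[[23,0,-10,0,0,0,0],[23,0,-10,0,0,0,0],[23,25,-10,0,0,0,0],[0,35,0,0,0,0,0],[0,35,0,0,0,0,0],[0,30,0,0,0,0,0],[0,20,0,0,0,0,0],[0,12,0,0,0,0,0],[0,10,0,0,0,0,0],[0,3,0,0,0,0,0]]'
```

```text
time_s: 3.8
tool_pos: [0.6035, 0.1538, 0.1013]
ee_rot: [-1.553, 0.273, -0.274]
ft_force: [-0.4, -0.1, 0.2]
opening: 0.0002
```

```bash
python3 -m creep '[[0,3,-2,0,0,0,0],[0,3,0,0,0,0,0],[0,3,0,0,0,0,0],[0,3,0,0,0,0,0],[0,3,0,0,0,0,0],[0,3,0,0,0,0,0],[0,2,0,0,0,0,0],[0,1,0,0,0,0,0],[0,0,0,0,0,0,0],[0,0,0,0,0,0,0]]'
```

```text
time_s: 5.05
tool_pos: [0.603, 0.1519, 0.0804]
ee_rot: [-1.553, 0.273, -0.274]
ft_force: [1.2, 0.8, 3.3]
opening: 0.0
```

```bash
python3 -m creep '[[0,1,0,0,0,0,0],[0,1,0,0,0,0,0],[0,0.5,0,0,0,0,0],[0,0,0,0,0,0,0],[0,0,0,0,0,0,0],[0,0,0,0,0,0,0],[0,0,0,0,0,0,0],[0,0,0,0,0,0,0],[0,0,0,0,0,0,0],[0,0,0,0,0,0,0]]'
```

```text
time_s: 6.3
tool_pos: [0.6031, 0.152, 0.08]
ee_rot: [-1.553, 0.273, -0.274]
ft_force: [-3.6, 0.2, 12.3]
opening: -0.0001
```

Plunger at its stop (z = 0.080, 12 N). Raising and moving over the mouth.

```bash
python3 -m creep '[[0,-20,0,0,0,0,0],[0,-40,0,0,0,0,0],[0,-40,0,0,0,0,10],[7,-40,-30,0,0,0,30],[7,-20,-40,0,0,0,60],[7,0,-40,0,0,0,65],[7,0,-40,0,0,0,65],[7,0,-40,0,0,0,65],[0,0,0,0,10,0,65],[0,0,0,0,10,0,65]]'
python3 -m creep '[[0,0,0,0,10,0,65],[0,0,0,0,10,0,65],[0,0,0,0,10,0,65],[0,0,0,0,10,0,65],[0,0,0,0,10,0,65],[0,0,0,0,10,0,65],[0,0,0,0,10,0,65],[0,0,0,0,4,0,65],[0,0,0,0,0,0,65],[0,0,0,0,0,0,65]]'
python3 - <<'E'
from h import *
st()
im,c=save('wrist','w1')
for k in ['release_top','level','level_end_a','level_end_b','shutter']:
    print(k,[(np.round(d['at'],3).tolist(),round(d['conf'],2)) for d in env.spot_in(k,'wrist')[:3]])
import pickle;pickle.dump(c,open('c1.pkl','wb'))
E
```

```text
time_s: 7.55
tool_pos: [0.5698, -0.0392, 0.2373]
ee_rot: [-1.5, 0.553, -0.55]
ft_force: [0.2, -0.7, 0.3]
opening: 0.0649
time_s: 8.8
tool_pos: [0.5703, -0.0385, 0.2376]
ee_rot: [-0.983, 1.51, -1.509]
ft_force: [0.4, -0.5, 0.6]
opening: 0.0648
t 8.8 tcp [ 0.5703 -0.0385  0.2376] 
M [[-0.405, -0.001, 0.914], [-0.914, 0.0, -0.405], [0.0, -1.0, -0.001]] F [ 0.4 -0.5  0.6] op 0.06476963398239378 q [-0.16 -0.05  1.82  0.    1.37  0.26]
release_top []
level [([0.6, 0.017, 0.033], 0.65)]
level_end_a [([0.602, 0.021, 0.028], 0.6)]
level_end_b [([0.602, 0.021, 0.028], 0.6)]
shutter [([0.607, 0.106, 0.057], 0.56)]
```

View pics/w1.png

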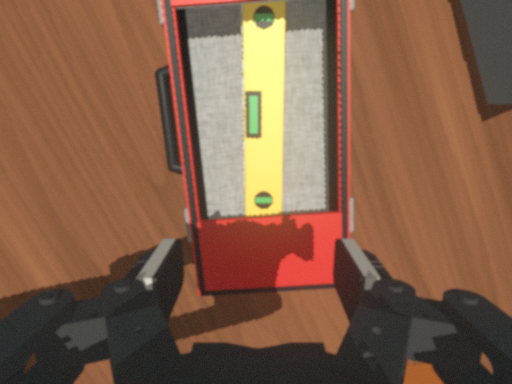

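The shutter is back: the mouth is fully open between the cover edges (rows ~2 and ~213). The level runs from row 0 to 213 at columns 243–286, with end vials at (263,17) and (263,200) and the middle vial at (253,114).

```bash
python3 - <<'E'
from h import *
import pickle;c=pickle.load(open('c1.pkl','rb'))
C=np.array([.5908,.0125]);Y=np.array([.3406,.940]);X=np.array([.940,-.3406])
def show(n,uv,z):
    p=ray('wrist',uv,z,c); d=p[:2]-C; print(n,np.round(p,4),'case xy',np.round([d@X,d@Y],4))
show('vialTop',(263,17),.03);show('vialBot',(263,200),.03);show('mid',(253,114),.03)
for uv in [(243,10),(286,10),(245,205),(283,205)]: show('edge',uv,.03)
show('cover-y edge',(260,214),.065);show('cover+y edge',(262,2),.065)
show('x-edges',(180,100),.065);show('x+',(342,100),.065)
E
```

```text
vialTop [0.6311 0.0891 0.03  ] case xy [0.0117 0.0858]
vialBot [ 0.5601 -0.0724  0.03  ] case xy [ 0.0001 -0.0902]
mid [0.5868 0.013  0.03  ] case xy [-0.0039 -0.0009]
edge [0.6166 0.102  0.03  ] case xy [-0.0063  0.0929]
edge [0.6528 0.0859 0.03  ] case xy [0.0333 0.0901]
edge [ 0.5404 -0.0697  0.03  ] case xy [-0.0194 -0.0944]
edge [ 0.5774 -0.0861  0.03  ] case xy [ 0.0209 -0.0972]
cover-y edge [ 0.5555 -0.0747  0.065 ] case xy [-0.0035 -0.094 ]
cover+y edge [0.6314 0.0931 0.065 ] case xy [0.0107 0.0895]
x-edges [0.5337 0.0511 0.065 ] case xy [-0.0668  0.0168]
x+ [ 0.6646 -0.007   0.065 ] case xy [0.076  0.0068]
```

Level centre (0.5956, 0.0083), direction matched by the tool already. Descending.

```bash
python3 -m creep '[[-18,0,2,0,0,0,65],[-18,0,2,0,0,0,65],[-17,30,0,0,0,0,65],[0,40,0,0,0,0,65],[0,40,0,0,0,0,65],[0,30,0,0,0,0,65],[0,20,0,0,0,0,65],[0,10,0,0,0,0,65],[0,8,0,0,0,0,65],[0,0,0,0,0,0,65]]'
```

```text
time_s: 10.35
tool_pos: [0.5961, 0.0082, 0.0601]
ee_rot: [-0.981, 1.51, -1.511]
ft_force: [0.2, -0.2, -0.2]
opening: 0.0653
```

```bash
python3 -m creep '[[0,10,0,0,0,0,65],[0,10,0,0,0,0,65],[0,10,0,0,0,0,65],[0,10,0,0,0,0,65],[0,7,0,0,0,0,65],[0,5,0,0,0,0,65],[0,3,0,0,0,0,65],[0,0,0,0,0,0,65],[0,0,0,0,0,0,65],[0,0,0,0,0,0,65]]'
```

```text
time_s: 11.6
tool_pos: [0.5961, 0.0082, 0.0052]
ee_rot: [-0.981, 1.51, -1.511]
ft_force: [-0.5, -0.4, -0.2]
opening: 0.0652
```

```bash
python3 -m creep '[[0,0,0,0,0,0,50],[0,0,0,0,0,0,42],[0,0,0,0,0,0,36],[0,0,0,0,0,0,30],[0,0,0,0,0,0,25],[0,0,0,0,0,0,25],[0,0,0,0,0,0,25],[0,0,0,0,0,0,25],[0,0,0,0,0,0,25],[0,0,0,0,0,0,25]]' 90
```

```text
time_s: 12.85
tool_pos: [0.5962, 0.0081, 0.0054]
ee_rot: [-0.981, 1.51, -1.511]
ft_force: [-1.2, -0.1, 5.2]
opening: 0.0388
```

```bash
python3 -m creep '[[0,-1,0,0,0,0,25],[0,-2,0,0,0,0,25],[0,-2,0,0,0,0,25],[5,0,0,0,0,0,25],[6,0,0,0,0,0,25],[6,0,0,0,0,0,25],[6,0,0,0,0,0,25],[6,0,0,0,0,0,25],[5,0,0,0,0,0,25],[0,0,0,0,0,0,25]]'
python3 - <<'E'
from h import *
st()
save('wrist','w2');save('scene','s2')
a=cv2.imread('pics/w2.png');b=cv2.imread('pics/s2.png')[110:290,150:390]
cv2.imwrite('pics/c2.png',np.hstack([cv2.resize(a,(400,300)),cv2.resize(b,(400,300))]))
E
```

```text
time_s: 14.1
tool_pos: [0.5819, -0.0233, 0.0098]
ee_rot: [-0.981, 1.511, -1.511]
ft_force: [-0.0, -0.3, -1.7]
opening: 0.0383
t 14.1 tcp [ 0.5819 -0.0233  0.0098] 
M [[-0.407, -0.0, 0.913], [-0.913, 0.0, -0.407], [-0.0, -1.0, -0.0]] F [-0.  -0.3 -1.7] op 0.03832269633018971 q [-0.13  0.22  1.95  0.    0.97  0.29]
```

View pics/c2.png

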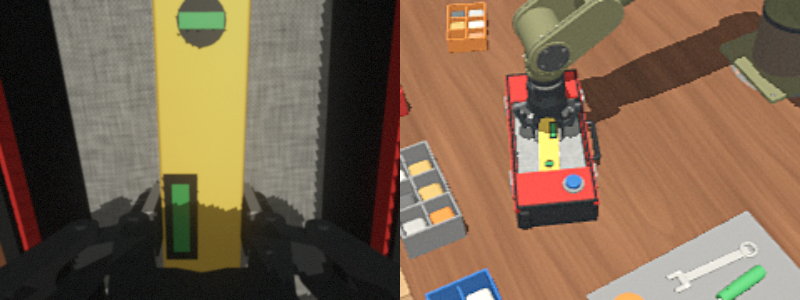

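The level (about 0.17 kg) is held and has slid with the hand; the end vial shows at (200,20) in the left half, and the shutter is still back. Now tip the +y end up by 18° while lifting, so the -y end stays just above the floor.

```bash
python3 -m creep '[[-0.5,-4.5,0,0,0,2,25],[-0.6,-4.1,0,0,0,2,25],[-0.7,-4.1,0,0,0,2,25],[-0.9,-4,0,0,0,2,25],[-1,-4,0,0,0,2,25],[-1.1,-4,0,0,0,2,25],[-1.3,-4,0,0,0,2,25],[-1.4,-3.8,0,0,0,2,25],[-1.5,-3.8,0,0,0,2,25],[0,0,0,0,0,0,25]]'
python3 - <<'E'
from h import *
s,M=st()
p=s['tool_pos']-.013*M[:,1]; d=p[:2]-[.5908,.0125]; print('centre y',d@[.3406,.940],'z',p[2])
save('scene','s3');save('wrist','w3')
a=cv2.imread('pics/w3.png');b=cv2.imread('pics/s3.png')[110:290,150:390]
cv2.imwrite('pics/c3.png',np.hstack([cv2.resize(a,(400,300)),cv2.resize(b,(400,300))]))
E
```

```text
time_s: 15.45
tool_pos: [0.5837, -0.0196, 0.0473]
ee_rot: [-0.704, 1.58, -1.286]
ft_force: [-0.0, 0.3, -2.4]
opening: 0.0383
t 15.45 tcp [ 0.5837 -0.0196  0.0473] 
M [[-0.387, 0.126, 0.914], [-0.869, 0.282, -0.407], [-0.308, -0.951, 0.0]] F [-0.   0.3 -2.4] op 0.03825444702286701 q [-0.27  0.13  2.    0.37  0.99 -0.06]
centre y -0.03663446439471056 z 0.059670262665191626
```

View pics/c3.png

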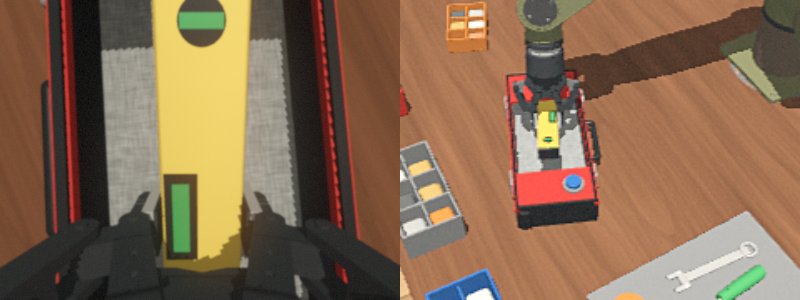

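The level tilted rigidly with the hand with no contact forces, and its +y end is clear inside the mouth. Drawing it out along its own axis.

```bash
python3 -m creep '[[-5,0,0,0,0,0,25],[-9,0,0,0,0,0,25],[-10,0,0,0,0,0,25],[-10,0,0,0,0,0,25],[-10,0,0,0,0,0,25],[-10,0,0,0,0,0,25],[-10,0,0,0,0,0,25],[-10,0,0,0,0,0,25],[-9,0,0,0,0,0,25],[-5,0,0,0,0,0,25]]'
```

```text
time_s: 16.8
tool_pos: [0.6179, 0.0577, 0.0746]
ee_rot: [-0.704, 1.58, -1.285]
ft_force: [-1.0, -1.0, -2.6]
opening: 0.0387
```

```bash
python3 -m creep '[[-2,-6,0,0,0,0,25],[-4,-12,0,0,0,0,25],[-4,-13,0,0,0,0,25],[-4,-13,0,0,0,0,25],[-4,-13,0,0,0,0,25],[-4,-13,0,0,0,0,25],[-2,-6,0,0,0,0,25],[0,0,0,0,0,-4,25],[0,0,0,0,0,-5,25],[0,0,0,0,0,-5,25]]'
python3 -m creep '[[0,0,0,0,0,-4,25],[4,0,0,0,0,0,25],[8,0,0,0,0,0,25],[8,0,0,0,0,0,25],[8,0,0,0,0,0,25],[8,0,0,0,0,0,25],[8,0,0,0,0,0,25],[4,0,0,0,0,0,25],[0,0,0,0,0,0,25],[0,0,0,0,0,0,25]]'
python3 - <<'E'
from h import *
s,M=st()
t=np.array([.5915,.012]);print('to go tool', M.T@np.r_[t-np.array(s['tool_pos'])[:2],0]*1000)
save('scene','s4');save('wrist','w4')
for k in ['level','release','shutter']:
    print(k,[(np.round(d['at'],3).tolist(),round(d['conf'],2)) for d in env.spot_in(k,'scene')[:2]])
a=cv2.imread('pics/w4.png');b=cv2.imread('pics/s4.png')[90:270,150:390]
cv2.imwrite('pics/c4.png',np.hstack([cv2.resize(a,(400,300)),cv2.resize(b,(400,300))]))
E
```

```text
time_s: 18.05
tool_pos: [0.6172, 0.0564, 0.1541]
ee_rot: [-0.921, 1.529, -1.463]
ft_force: [-0.8, -0.9, -2.3]
opening: 0.0385
time_s: 19.3
tool_pos: [0.5979, 0.0129, 0.1541]
ee_rot: [-0.981, 1.51, -1.51]
ft_force: [0.1, 0.2, -2.9]
opening: 0.0385
t 19.3 tcp [0.5979 0.0129 0.1541] 
M [[-0.406, 0.0, 0.914], [-0.914, 0.0, -0.406], [-0.0, -1.0, 0.0]] F [ 0.1  0.2 -2.9] op 0.03845921331840393 q [-0.07  0.07  1.84  0.    1.23  0.35]
to go tool [ 3.40092619e+00 -6.91456578e-04 -5.49658722e+00]
level [([0.624, 0.067, 0.18], 0.91)]
release []
shutter [([0.616, 0.057, 0.049], 0.68)]
```

View pics/c4.png

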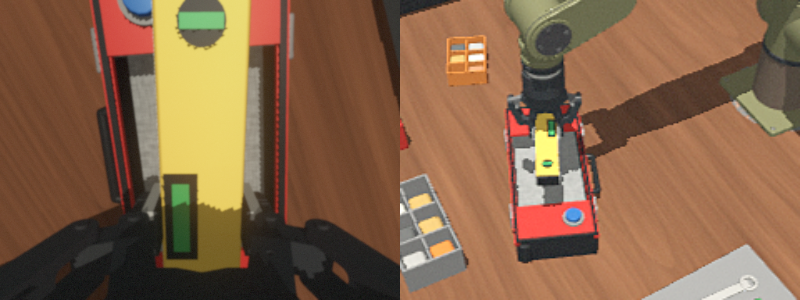

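The level is out, horizontal, over the open mouth; the plunger is still down and the shutter back. One last centring shift, settle, hand in.

```bash
python3 -m creep '[[2,0,-2,0,0,0,25],[1.5,0,-2,0,0,0,25],[0,0,-1,0,0,0,25],[0,0,0,0,0,0,25],[0,0,0,0,0,0,25],[0,0,0,0,0,0,25],[0,0,0,0,0,0,25],[0,0,0,0,0,0,25],[0,0,0,0,0,0,25],[0,0,0,0,0,0,25]]'
python3 - <<'E'
from h import *
s,M=st(); print(np.abs(s['qd']).max())
for n in ['top']:
    save(n,n+'5')
    for k in ['level','hammer','spray_can','bit_box']: print(k,[np.round(d['at'],3).tolist() for d in env.spot_in(k,n)[:1]])
env.hand_in()
E
```

```text
time_s: 20.8
tool_pos: [0.5919, 0.0115, 0.1541]
ee_rot: [-0.981, 1.51, -1.51]
ft_force: [-1.1, 0.3, -2.5]
opening: 0.0385
t 20.8 tcp [0.5919 0.0115 0.1541] 
M [[-0.406, 0.0, 0.914], [-0.914, 0.0, -0.406], [-0.0, -1.0, 0.0]] F [-1.1  0.3 -2.5] op 0.03847431228592959 q [-0.07  0.06  1.85  0.    1.23  0.35]
0.0016942605255028018
level [[0.58, -0.013, 0.178]]
hammer [[0.529, 0.519, 0.029]]
spray_can [[0.411, -0.402, 0.139]]
bit_box [[0.609, -0.417, 0.029]]
the job is handed in; nothing more can be done
```

I pressed the plunger to its stop (head at z = 0.080 m, 12 N), and the pictures show the shutter staying drawn back. I then gripped the level at its middle, slid it towards -y and tipped its +y end up 18°. It came out along its own axis, and I levelled it over the opening. The job was handed in at about 21 s.

Last checks:
- **Level:** it is held at 90 N grip with the fingers 38.5 mm apart. It is horizontal and still (joint speeds below 0.002 rad/s). Its underside is about 90 mm above the case, centred over the opening to within a few mm by my fit of the case.
- **Bystanders:** the hammer, spray can and bit box are where they were, within the networks' accuracy. I did not re-measure the screwdriver, wrench and tape, but the arm never worked near them.
- **Disagreements:**
  - The network's last "shutter" position, with the level out, fell in the middle of the mouth, while the picture shows the mouth open. I took it as a false report.
  - In the same picture it did not find the plunger, which is visible there. I judged it still down by eye.

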